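# Heft the key-blank cartons, keep the fullest in hand

## Task

Three closed cartons of key blanks look exactly alike but are not equally full: lift them to feel which is lightest and which is heaviest. Set the lightest lengthwise, centred and level, on the narrow raised refill stand and let go of it; then pick up the heaviest and finish while still holding it up level in the gripper over the open worktop, at least 15 cm above it and clear of everything. Leave the third carton lying flat on the worktop; never tip a carton over, and do not disturb the other things lying about.

Things in the scene. Friction and masses are not known exactly. Their poses are not given: they have to be found in the camera images.
- carton_a: One of three closed cartons of key blanks that look alike: 52 mm (its x) by 85 mm (y) by 36 mm high (z), rigid, evenly filled; origin at the centre of its underside. Lies flat, label up; grip it across the 52 mm. They differ only in weight: one about 0.2 kg, one 0.45 kg, one 0.75 kg (each within 12 %), standing in any order on the worktop; only hefting tells which is which.
- carton_b: One of three closed cartons of key blanks that look alike: 52 mm (its x) by 85 mm (y) by 36 mm high (z), rigid, evenly filled; origin at the centre of its underside. Lies flat, label up; grip it across the 52 mm. They differ only in weight: one about 0.2 kg, one 0.45 kg, one 0.75 kg (each within 12 %), standing in any order on the worktop; only hefting tells which is which.
- carton_c: One of three closed cartons of key blanks that look alike: 52 mm (its x) by 85 mm (y) by 36 mm high (z), rigid, evenly filled; origin at the centre of its underside. Lies flat, label up; grip it across the 52 mm. They differ only in weight: one about 0.2 kg, one 0.45 kg, one 0.75 kg (each within 12 %), standing in any order on the worktop; only hefting tells which is which.
- stand: Dark steel refill stand, fixed: foot 70 x 124 mm, thin upright web, on top a narrow level ledge 38 mm wide (x) and 130 mm long (y), its rubber strip 90 mm above the worktop. A 5 mm thick lip, 6 mm above the rubber, closes each end; 120 mm between lips. A carton laid along the ledge overhangs 7 mm on each long side. Origin under the middle of the ledge at worktop level; z up.
- pen: bystander: white marker pen with black cap, 135 mm long, 16 mm thick, lying crosswise between cartons and stand; origin at the middle of its underside
- screwdriver: bystander: small yellow-handled screwdriver, 146 mm long, 21 mm thick, lying crosswise between cartons and stand; origin at the middle of its underside
- tweezers: bystander: steel tweezers, 122 mm long, 8 mm thick, lying behind the stand; origin at the middle of its underside
- tape: bystander: roll of tape, 96 mm across, 25 mm high, lying behind on the left; origin at the middle of its underside
- padlock: bystander: brass padlock, 62 x 40 x 18 mm, lying at the front right; origin at the middle of its underside
Not all that is in view belongs to the job. What is shaped like the carton_a but purple is not meant.

How it is judged (in metres and radians):
On the way:
1. the lightest carton lies released, lengthwise, centred and level on the ledge of the stand (((x of carton_a in the frame of stand between -0.014 and 0.014 m and y of carton_a in the frame of stand between -0.02 and 0.02 m and z of carton_a in the frame of stand between 0.085 and 0.097 m and angle between carton_a's own z axis and vertical below 0.1 rad and angle between the y axis of carton_a and the y axis of stand, either way round below 0.2 rad and linear speed of carton_a below 0.02 m/s and contact force between carton_a and the fingers below 0.1 N and contact force between carton_a and stand between 1 and 3 N) or (x of carton_b in the frame of stand between -0.014 and 0.014 m and y of carton_b in the frame of stand between -0.02 and 0.02 m and z of carton_b in the frame of stand between 0.085 and 0.097 m and angle between carton_b's own z axis and vertical below 0.1 rad and angle between the y axis of carton_b and the y axis of stand, either way round below 0.2 rad and linear speed of carton_b below 0.02 m/s and contact force between carton_b and the fingers below 0.1 N and contact force between carton_b and stand between 1 and 3 N) or (x of carton_c in the frame of stand between -0.014 and 0.014 m and y of carton_c in the frame of stand between -0.02 and 0.02 m and z of carton_c in the frame of stand between 0.085 and 0.097 m and angle between carton_c's own z axis and vertical below 0.1 rad and angle between the y axis of carton_c and the y axis of stand, either way round below 0.2 rad and linear speed of carton_c below 0.02 m/s and contact force between carton_c and the fingers below 0.1 N and contact force between carton_c and stand between 1 and 3 N))), for 0.2 s.
At the end, for the whole second after the job is handed in: Heaviest carton held still, level (0.25 rad) in the fingers over the open worktop, underside over 150 mm up; lightest (told by its weight) released, at rest on the ledge: 14 mm across, 20 mm along, 0.1 rad tilt, 0.2 rad yaw; the middle one flat on the worktop, not held (((x of carton_a in the frame of stand between -0.014 and 0.014 m and y of carton_a in the frame of stand between -0.02 and 0.02 m and z of carton_a in the frame of stand between 0.085 and 0.097 m and angle between carton_a's own z axis and vertical below 0.1 rad and angle between the y axis of carton_a and the y axis of stand, either way round below 0.2 rad and linear speed of carton_a below 0.02 m/s and contact force between carton_a and the fingers below 0.1 N and contact force between carton_a and stand between 1 and 3 N) or (x of carton_b in the frame of stand between -0.014 and 0.014 m and y of carton_b in the frame of stand between -0.02 and 0.02 m and z of carton_b in the frame of stand between 0.085 and 0.097 m and angle between carton_b's own z axis and vertical below 0.1 rad and angle between the y axis of carton_b and the y axis of stand, either way round below 0.2 rad and linear speed of carton_b below 0.02 m/s and contact force between carton_b and the fingers below 0.1 N and contact force between carton_b and stand between 1 and 3 N) or (x of carton_c in the frame of stand between -0.014 and 0.014 m and y of carton_c in the frame of stand between -0.02 and 0.02 m and z of carton_c in the frame of stand between 0.085 and 0.097 m and angle between carton_c's own z axis and vertical below 0.1 rad and angle between the y axis of carton_c and the y axis of stand, either way round below 0.2 rad and linear speed of carton_c below 0.02 m/s and contact force between carton_c and the fingers below 0.1 N and contact force between carton_c and stand between 1 and 3 N)) and ((height (world z) of carton_a above 0.15 m and world x of carton_a between 0.2 and 0.8 m and world y of carton_a between -0.25 and 0.32 m and angle between carton_a's own z axis and vertical below 0.25 rad and contact force between carton_a and the fingers above 1 N and linear speed of carton_a below 0.03 m/s) or (height (world z) of carton_b above 0.15 m and world x of carton_b between 0.2 and 0.8 m and world y of carton_b between -0.25 and 0.32 m and angle between carton_b's own z axis and vertical below 0.25 rad and contact force between carton_b and the fingers above 1 N and linear speed of carton_b below 0.03 m/s) or (height (world z) of carton_c above 0.15 m and world x of carton_c between 0.2 and 0.8 m and world y of carton_c between -0.25 and 0.32 m and angle between carton_c's own z axis and vertical below 0.25 rad and contact force between carton_c and the fingers above 1 N and linear speed of carton_c below 0.03 m/s)) and ((height (world z) of carton_a between -0.01 and 0.01 m and angle between carton_a's own z axis and vertical below 0.1 rad and linear speed of carton_a below 0.02 m/s and contact force between carton_a and the fingers below 0.1 N and contact force between carton_a and anything else between 3 and 5.7 N) or (height (world z) of carton_b between -0.01 and 0.01 m and angle between carton_b's own z axis and vertical below 0.1 rad and linear speed of carton_b below 0.02 m/s and contact force between carton_b and the fingers below 0.1 N and contact force between carton_b and anything else between 3 and 5.7 N) or (height (world z) of carton_c between -0.01 and 0.01 m and angle between carton_c's own z axis and vertical below 0.1 rad and linear speed of carton_c below 0.02 m/s and contact force between carton_c and the fingers below 0.1 N and contact force between carton_c and anything else between 3 and 5.7 N))); the arm keeps its last pose, push and grip.
It fails at once if a carton is tipped over (more than 0.6 rad from level) (angle between any of carton_a, carton_b, carton_c's own z axis and vertical above 0.6 rad).
It fails at once if a bystander is moved more than 25 mm (distance of any of pen, screwdriver, tweezers, tape, padlock from where it was at the start of the episode above 0.025 m).
It also fails if it takes over 72 s, if anything falls off the work surface, if the arm or the gripper's body presses on something with over 40 N, if the wrist force passes 120 N, or if a joint passes its speed limit or range.

## Robot

A 6-joint arm with a two-finger parallel gripper is mounted at the origin on a cart in front of the work surface, level with it; the furniture and walls round the work are solid. World frame = base frame: x ahead of the robot, y to its left, z up, the work surface at z = 0. Lengths are in m, angles in degrees, forces in N, time in s.
With the tool pointing down it reaches from about 0.3 to 0.75 m from the base axis. Payload 8.5 kg.
Tool frame: the origin (TCP) lies midway between the tips of the shut fingers; the grasp point (between the pads) lies 19 mm behind it (env.hold_point_z is the distance from the TCP to the grasp point, in m); z points along the fingers, y is the line along which they close (so a half turn about z gives the same grasp; the last joint's range is limited). The gripper opens to 85 mm and grips with 20 to 120 N. Pads are 22 mm wide; open, the fingers measure 114 mm over their backs; the gripper's body (76 mm by 85 mm) begins 54 mm behind the grasp point. The pads swing forward as they close: fully open they stand 13 mm farther back than shut.
Start: joints at [-77.825, 21.807, 74.336, -0, 83.858, -12.336], TCP at [0.228, -0.5, 0.207] pointing down, gripper open.
Joint ranges: [-178.18, 178.18], [-50.72, 133.34], [12.68, 142.11], [-81.47, 261.47], [9.98, 163.14], [-165.26, 165.26]. Speed limits (degrees/s): [136.94, 136.94, 180, 180, 180, 180].

## Interface

Orientations are given as a 3x3 rotation matrix whose columns are the frame's x, y, z axes.
In Python, from rig import observe, get_image, camera_info, env gives the robot as it stands.
- The arm moves only by the tool drive_tool, never from a script. Its arguments are lists of equal length, an entry for each row: "offset": the shift along the tool's x, y, z in units of 40 mm (1.0 is 40 mm), a list of three; "turn": the turn, a rotation vector about the tool's x, y, z in units of 6 degrees (1.0 is 6 degrees), a list of three; "hand": the opening, from 0 (shut) to 1 (fully open). A call has exactly 10 rows; each row shifts and turns the commanded pose from where the row before left it, along the tool's axes as they then stand; what a row does not reach is not made up. A row lasts 1/8 s, in which the tool goes at most 62.5 mm and 10.7 degrees, less where a joint would pass 70% of its speed; a pose out of reach is approached as far as the arm can. A call is refused whole if a number of a shift passes 1 or a number of a turn 1, either way. A call with a gripper value outside its range is refused whole. The fingers move at their own pace and stop on an object; "newtons" is the grip in N (left out, the last holds). Time passes only in rows, so rows that do not move let the fingers close, or fill a call up. It gives the time, the measured TCP pose, the force, the opening and the grip force at its end, in the units of the state.
- observe(): the state, without advancing time (a new reading comes with each control period).
- get_image(name): name is "scene" or "side" or "wrist"; returns the picture (384x512x3 uint8, blue, green, red); there is no depth.
- camera_info(name): a dict with "fx", "fy", "cx", "cy" (pixels), "world_to_cam" (4x4, takes a point from world to camera coordinates). Camera axes: x right, y down, z forward; pixel columns grow to the right and rows downward; lengths in m; the calibration is good to about 2 mm. A picture is of the moment at which its call begins: read the wrist's pose just before it. camera_info takes no time and is no camera call; for the wrist camera it gives the pose at the moment of the call.
- env.close_job(): hands the job in; it is judged then, once.
The state is a dict: "time_s": time; "q": joint angles; "qvel": joint speeds; "joint_efforts": joint torques, N m; "position": TCP position; "tool_rot": TCP orientation; "ft_force": force on the tool from outside, world axes, zero at the start; "wrist_torque": the same for the moment, N m; "grip_width": finger opening in m; "gripper_force": force on a finger pad.
Only numpy, scipy, OpenCV 4.12 (cv2) and the standard library are available. Lean on these libraries where they do the work, as an engineer would, in place of code of your own. Each camera call takes 0.05 s, during which the arm holds its last target. There are 200 camera calls.

## Working session

There is one attempt and no reset: what is moved stays moved. The work goes in short steps, Python scripts to look and compute and a tool call to move; the robot and the scene stay as the last step left them, time stands still between calls to the robot, and variables do not carry over. Pictures are saved under pics/ and viewed, at most 10 in all, crops included, and the job is handed in when it is done.

Besides the shell and the picture viewer there is one more tool, called after "Emit:" in YAML: its name, and indented under it one key for each argument. drive_tool: Moves the arm, as the interface text tells. Its arguments: {"type":"object","properties":{"offset":{"type":"array"},"turn":{"type":"array"},"hand":{"type":"array"},"newtons":{"type":"number"}},"required":["offset","turn","hand"]}

```bash
mkdir -p pics; ls
python3 - <<'E'
from rig import observe,get_image,camera_info,env
import cv2,numpy as np
s=observe();print(s['time_s'],s['position'],s['tool_rot'],s['ft_force'],env.hold_point_z)
for n in("scene","side"):
    im=get_image(n);cv2.imwrite(f"pics/{n}0.png",im);print(n,camera_info(n))
E
```

```text
pics
0.0 [ 0.22809751 -0.50011386  0.20591722] [[ 9.09887977e-01  4.14853909e-01 -3.22485877e-04]
 [ 4.14853933e-01 -9.09886936e-01  1.40637695e-03]
 [ 2.90015289e-04 -1.41343001e-03 -9.99998959e-01]] [-0.16037095 -0.09514618 -0.21221855] 0.0187
scene {'fx': 411.72218745988545, 'fy': 411.72218745988545, 'cx': 257.6840242896652, 'cy': 185.4421877408145, 'world_to_cam': array([[ 0.57351375, -0.81899208,  0.01827417, -0.32510743],
       [-0.31495992, -0.24103932, -0.91798709,  0.23300857],
       [ 0.75622895,  0.52072259, -0.39618904,  0.49790897],
       [ 0.        ,  0.        ,  0.        ,  1.        ]])}
side {'fx': 362.93243684384487, 'fy': 362.93243684384487, 'cx': 252.17716741811063, 'cy': 189.8112887033974, 'world_to_cam': array([[-0.66555709, -0.74620717,  0.01444374,  0.36566073],
       [-0.58971617,  0.51392086, -0.62299293,  0.36212405],
       [ 0.45745885, -0.42315507, -0.7820941 ,  0.67298034],
       [ 0.        ,  0.        ,  0.        ,  1.        ]])}
```

View pics/scene0.png

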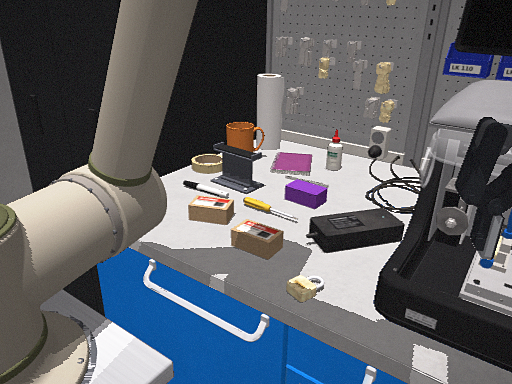

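View pics/side0.png

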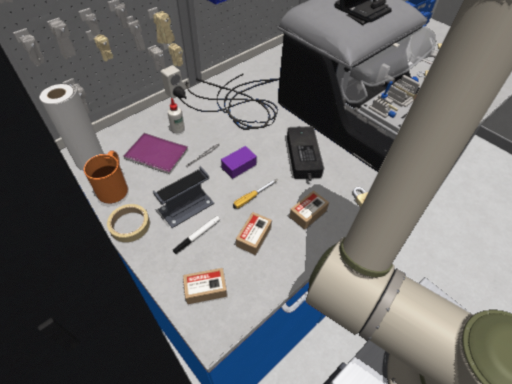

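The side view shows all three cartons, at about (310,208), (254,231) and (205,285), with the stand at about (185,195). The pen is at (197,234), the screwdriver at (255,193) and the padlock at (360,195). I'll enlarge the view to read the corners.

Run:
```python
import cv2
im=cv2.imread("pics/side0.png")
a=cv2.resize(im[155:305,145:345],None,fx=4,fy=4,interpolation=cv2.INTER_CUBIC)
for i in range(0,200,20):cv2.putText(a,str(145+i),(i*4,10),0,.35,(0,255,255));cv2.line(a,(i*4,12),(i*4,18),(0,255,255))
for i in range(0,150,20):cv2.putText(a,str(155+i),(0,i*4+4),0,.35,(0,255,255));cv2.line(a,(24,i*4),(30,i*4),(0,255,255))
cv2.imwrite("pics/crop0.png",a)
```

```text
(no output)
```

View pics/crop0.png

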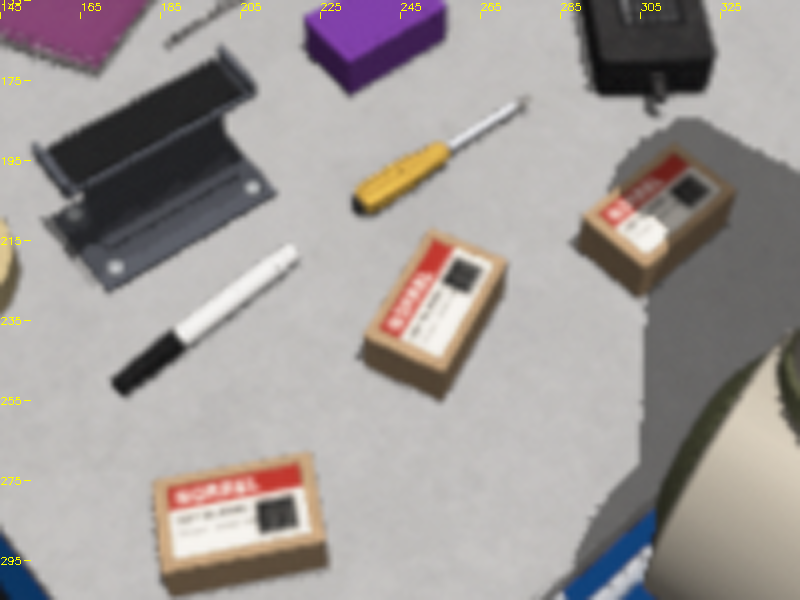

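```bash
cat > h.py <<'E'
import numpy as np,cv2
from rig import observe,get_image,camera_info,env
def cast(ci,px,z):
    M=np.array(ci['world_to_cam']);R,t=M[:3,:3],M[:3,3];c=-R.T@t
    d=np.c_[(np.array(px,float)-[ci['cx'],ci['cy']])/[ci['fx'],ci['fy']],np.ones(len(px))]@R
    return c+d*((z-c[2])/d[:,2])[:,None]
def proj(ci,P):
    p=np.c_[np.array(P,float),np.ones(len(P))]@np.array(ci['world_to_cam']).T
    return p[:,:2]/p[:,2:3]*[ci['fx'],ci['fy']]+[ci['cx'],ci['cy']]
def rect(P):
    L=np.linalg.norm(np.roll(P,-1,0)-P,axis=1)
    v=P[1]-P[0]+P[2]-P[3];w=P[2]-P[1]+P[3]-P[0]
    a=v if np.linalg.norm(v)>np.linalg.norm(w) else w
    return P.mean(0).round(4),(L*1000).round(0),np.degrees(np.arctan2(a[1],a[0])).round(1)
E
python3 - <<'E'
from h import *
ci=camera_info('side')
q={'A':([(676,147),(734,190),(646,266),(586,213)],.036),'B':([(434,232),(507,263),(438,372),(370,332)],.036),
'C':([(155,482),(312,455),(326,542),(168,567)],.036),'stand':([(37,147),(73,196),(256,92),(222,50)],.096),
'foot':([(45,220),(110,290),(276,192),(210,125)],.0)}
for k,(p,z) in q.items():
    p=np.array(p)/4+[145,155]-0.375
    P=cast(ci,p,z);print(k,*rect(P),proj(camera_info('scene'),[P.mean(0)]).round(0))
for k,p,z in(('pen',[(120,385),(295,252)],.008),('scr',[(357,205),(523,103)],.01)):
    P=cast(ci,np.array(p)/4+[145,155]-.375,z);print(k,P.round(3),np.linalg.norm(P[1]-P[0]))
print('padlock',cast(ci,[(360,195)],.009))
w=camera_info('wrist');T=np.eye(4);s=observe();T[:3,:3]=s['tool_rot'];T[:3,3]=s['position']
print((np.array(w['world_to_cam'])@T).round(3),w['fx'],w['cx'],w['cy'])
R=np.array(s['tool_rot'])
print('to B in tool axes /40mm',)
E
```

```text
A [ 0.4366 -0.0864  0.036 ] [46. 82. 50. 79.] 90.4 [[256. 230.]]
B [0.4753 0.0609 0.036 ] [48. 84. 46. 78.] 109.8 [[210. 202.]]
C [0.4462 0.2247 0.036 ] [83. 49. 80. 48.] -121.2 [[147. 188.]]
stand [0.6479 0.1314 0.096 ] [ 43. 123.  40. 124.] -93.6 [[234. 149.]]
foot [0.6587 0.1302 0.    ] [ 70. 121.  72. 124.] -93.1 [[237. 183.]]
pen [[0.564 0.224 0.008]
 [0.571 0.092 0.008]] 0.1323296353220214
scr [[ 0.572  0.042  0.01 ]
 [ 0.563 -0.095  0.01 ]] 0.13677202298262536
padlock [[ 0.38468647 -0.22621409  0.009     ]]
[[ 0.001  1.     0.     0.001]
 [-0.954  0.001 -0.301  0.022]
 [-0.301  0.     0.954  0.183]
 [ 0.     0.     0.     1.   ]] 267.788257548618 255.13971400332798 192.0845014517425
to B in tool axes /40mm
```

```bash
cat >> h.py <<'E'
def go(P,yaw,n):
    """n equal rows from the measured pose to TCP P with tool x at yaw (tool down): print rows in tool units"""
    s=observe();R=np.array(s['tool_rot']);p=np.array(s['position'])
    y0=np.degrees(np.arctan2(R[1,0],R[0,0]));dy=(yaw-y0+180)%360-180
    d=(np.array(P)-p)/n/.04
    for i in range(n):
        a=np.radians(y0+dy*i/n);c,t=np.cos(a),np.sin(a)
        print([round(float(v),2) for v in(c*d[0]+t*d[1],t*d[0]-c*d[1],-d[2])],end=',\n' if i%10==9 else ',')
    print('turn z',round(-dy/n/6,3),'from',p.round(4),round(y0,1),'tilt',R[:2,2].round(4))
E
python3 - <<'E'
from h import *
ci=camera_info('side')
print(cast(ci,np.array([(590,93),(710,93),(655,112)])/4+[145,155],0).round(3))
print(cast(camera_info('scene'),[(380,315),(385,270)],0).round(3))
go((.42,-.13,.19),88,12)
E
```

```text
[[ 0.544 -0.141  0.   ]
 [ 0.49  -0.203  0.   ]
 [ 0.504 -0.162  0.   ]]
[[ 0.391 -0.346  0.   ]
 [ 0.509 -0.312  0.   ]]
[0.68, -0.54, 0.03],[0.73, -0.47, 0.03],[0.77, -0.4, 0.03],[0.8, -0.33, 0.03],[0.83, -0.25, 0.03],[0.85, -0.18, 0.03],[0.86, -0.1, 0.03],[0.87, -0.02, 0.03],[0.87, 0.06, 0.03],[0.86, 0.14, 0.03],
[0.84, 0.22, 0.03],[0.82, 0.3, 0.03],turn z -0.882 from [ 0.2281 -0.5001  0.206 ] 24.5 tilt [-0.0003  0.0013]
```

Emit:
drive_tool:
  offset:
    - [0.68, -0.54, 0.03]
    - [0.73, -0.47, 0.03]
    - [0.77, -0.4, 0.03]
    - [0.8, -0.33, 0.03]
    - [0.83, -0.25, 0.03]
    - [0.85, -0.18, 0.03]
    - [0.86, -0.1, 0.03]
    - [0.87, -0.02, 0.03]
    - [0.87, 0.06, 0.03]
    - [0.86, 0.14, 0.03]
  turn:
    - [0, 0, -0.88]
    - [0, 0, -0.88]
    - [0, 0, -0.88]
    - [0, 0, -0.88]
    - [0, 0, -0.88]
    - [0, 0, -0.88]
    - [0, 0, -0.88]
    - [0, 0, -0.88]
    - [0, 0, -0.88]
    - [0, 0, -0.88]
  hand: [1, 1, 1, 1, 1, 1, 1, 1, 1, 1]

```text
time_s: 1.35
position: [0.3876, -0.1905, 0.1943]
tool_rot: [[0.217, 0.976, -0.0], [0.976, -0.217, 0.0], [0.0, -0.0, -1.0]]
ft_force: [-0.1, -0.8, 0.5]
grip_width: 0.0855
gripper_force: 0.0
```

Run:
```python
from h import *
go((.4366,-.0864,.13),90.4,9)
```

```text
[0.31, 0.07, 0.18],[0.31, 0.08, 0.18],[0.31, 0.09, 0.18],[0.31, 0.09, 0.18],[0.3, 0.1, 0.18],[0.3, 0.11, 0.18],[0.3, 0.12, 0.18],[0.29, 0.12, 0.18],[0.29, 0.13, 0.18],turn z -0.239 from [ 0.3876 -0.1905  0.1943] 77.5 tilt [-0.0004  0.0004]
```

Emit:
drive_tool:
  offset:
    - [0.31, 0.07, 0.18]
    - [0.31, 0.08, 0.18]
    - [0.31, 0.09, 0.18]
    - [0.31, 0.09, 0.18]
    - [0.3, 0.1, 0.18]
    - [0.3, 0.11, 0.18]
    - [0.3, 0.12, 0.18]
    - [0.29, 0.12, 0.18]
    - [0.29, 0.13, 0.18]
    - [0, 0, 0]
  turn:
    - [0, 0, -0.24]
    - [0, 0, -0.24]
    - [0, 0, -0.24]
    - [0, 0, -0.24]
    - [0, 0, -0.24]
    - [0, 0, -0.24]
    - [0, 0, -0.24]
    - [0, 0, -0.24]
    - [0, 0, -0.24]
    - [0, 0, 0]
  hand: [1, 1, 1, 1, 1, 1, 1, 1, 1, 1]

```text
time_s: 2.6
position: [0.4368, -0.087, 0.1292]
tool_rot: [[-0.006, 1.0, -0.001], [1.0, 0.006, 0.0], [0.0, -0.001, -1.0]]
ft_force: [-0.5, -0.5, -0.7]
grip_width: 0.0855
gripper_force: 0.0
```

Run:
```python
from h import *
im=get_image('wrist');cv2.imwrite('pics/w1.png',im);s=observe();print(s['position'],s['tool_rot'],s['ft_force'])
print(proj(camera_info('wrist'),[(.4366,-.0864,.036)]))
```

```text
[ 0.43680119 -0.08753132  0.12957318] [[-5.54158918e-03  9.99984586e-01 -3.43250531e-04]
 [ 9.99984644e-01  5.54160672e-03  5.01808199e-05]
 [ 5.20822059e-05 -3.42967179e-04 -9.99999940e-01]] [0.25422264 0.26735061 0.71197782]
[[255.93645179 186.66611054]]
```

View pics/w1.png

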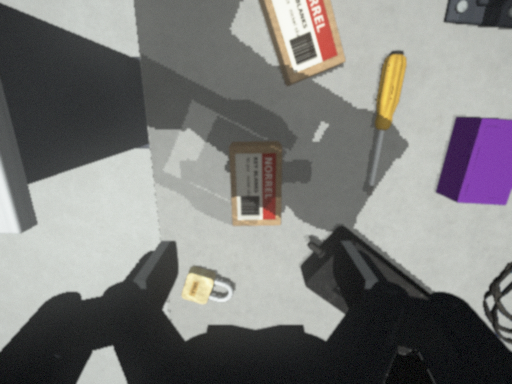

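The carton top is at about (256,183), where I predicted it, and it's square to the gripper. I'll grip it now.

Emit:
drive_tool:
  offset:
    - [0, 0, 0.6]
    - [0, 0, 0.7]
    - [0, 0, 0.7]
    - [0, 0, 0.6]
    - [0, 0, 0.4]
    - [0, 0, 0.08]
    - [0, 0, 0]
    - [0, 0, 0]
    - [0, 0, 0]
    - [0, 0, 0]
  turn:
    - [0, 0, 0]
    - [0, 0, 0]
    - [0, 0, 0]
    - [0, 0, 0]
    - [0, 0, 0]
    - [0, 0, 0]
    - [0, 0, 0]
    - [0, 0, 0]
    - [0, 0, 0]
    - [0, 0, 0]
  hand: [1, 1, 1, 1, 1, 1, 0, 0, 0, 0]
  newtons: 60

```text
time_s: 3.9
position: [0.4379, -0.0882, 0.0104]
tool_rot: [[-0.006, 1.0, 0.005], [1.0, 0.006, -0.003], [-0.003, 0.005, -1.0]]
ft_force: [-12.5, 5.1, 50.5]
grip_width: 0.0373
gripper_force: 56.2
```

Emit:
drive_tool:
  offset:
    - [0, 0, 0]
    - [0, 0, -0.3]
    - [0, 0, -0.5]
    - [0, 0, -0.5]
    - [0, 0, -0.2]
    - [0, 0, 0]
    - [0, 0, 0]
    - [0, 0, 0]
    - [0, 0, 0]
    - [0, 0, 0]
  turn:
    - [0, 0, 0]
    - [0, 0, 0]
    - [0, 0, 0]
    - [0, 0, 0]
    - [0, 0, 0]
    - [0, 0, 0]
    - [0, 0, 0]
    - [0, 0, 0]
    - [0, 0, 0]
    - [0, 0, 0]
  hand: [0, 0, 0, 0, 0, 0, 0, 0, 0, 0]
  newtons: 60

```text
time_s: 5.15
position: [0.4367, -0.0878, 0.0664]
tool_rot: [[-0.005, 1.0, -0.0], [1.0, 0.005, 0.0], [0.0, -0.0, -1.0]]
ft_force: [0.6, 0.5, 0.6]
grip_width: -0.0001
gripper_force: 0.0
```

```bash
cat >> h.py <<'E'
def heft(n=8):
    F=[]
    for _ in range(n): get_image('wrist');F.append(observe()['ft_force'])
    print('force',np.mean(F,0).round(2),np.std(F,0).round(2),observe()['time_s'])
E
python3 - <<'E'
from h import *
heft()
E
```

```text
force [ 0.29 -0.21 -0.19] [0.51 0.55 0.73] 5.55
```

Run:
```python
from h import *
a=np.hstack([get_image('wrist')[60:360,100:420],get_image('side')[140:290,240:400].repeat(2,0).repeat(2,1)]);cv2.imwrite('pics/w2.png',a)
```

```text
(no output)
```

View pics/w2.png

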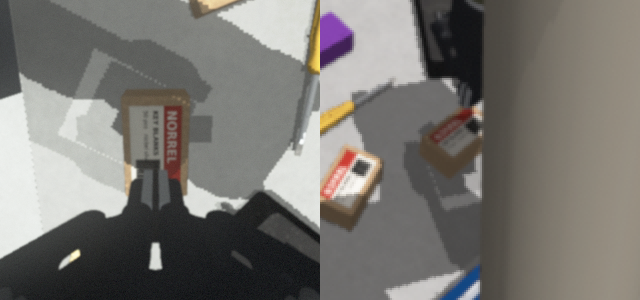

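The fingers shut empty at 37 mm and then 0, and the carton hasn't moved. I need to see where the finger tips really are.

Run:
```python
from h import *
a=get_image('wrist');o=cv2.imread('pics/w1.png')
f=lambda i,x,y:cv2.resize(np.clip(i[y:y+100,x:x+100].astype(float)**.6*9,0,255).astype('uint8'),(400,400),interpolation=cv2.INTER_CUBIC)
c=np.hstack([f(a,205,190),f(o,120,220)]);cv2.imwrite('pics/w3.png',c)
s=observe();R=np.array(s['tool_rot']);p=np.array(s['position'])
for b in(0,.01,.02,.03):print(b,proj(camera_info('wrist'),[p-R[:,2]*b,p-R[:,2]*b-R[:,1]*.0427]).round(0).tolist())
```

```text
0 [[257.0, 227.0], [194.0, 227.0]]
0.01 [[257.0, 233.0], [191.0, 233.0]]
0.02 [[257.0, 241.0], [187.0, 241.0]]
0.03 [[257.0, 249.0], [183.0, 249.0]]
```

View pics/w3.png

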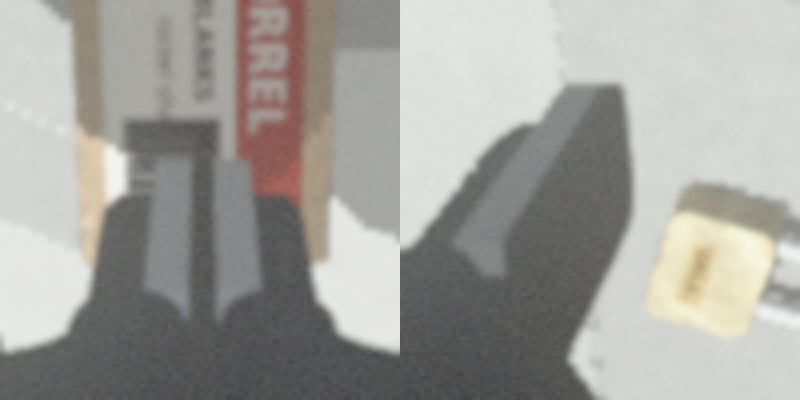

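The shut finger tips show about 25–30 mm behind the stated TCP. That agrees with them having rested on the carton's top. I'll go down deeper in stages and watch the force.

Emit:
drive_tool:
  offset:
    - [0, 0, 0]
    - [0, 0, 0]
    - [0, 0, 0]
    - [0, 0, 0.1]
    - [0, 0, 0.4]
    - [0, 0, 0.4]
    - [0, 0, 0.4]
    - [0, 0, 0.3]
    - [0, 0, 0.1]
    - [0, 0, 0]
  turn:
    - [0, 0, 0]
    - [0, 0, 0]
    - [0, 0, 0]
    - [0, 0, 0]
    - [0, 0, 0]
    - [0, 0, 0]
    - [0, 0, 0]
    - [0, 0, 0]
    - [0, 0, 0]
    - [0, 0, 0]
  hand: [1, 1, 1, 1, 1, 1, 1, 1, 1, 1]
  newtons: 40

```text
time_s: 6.95
position: [0.4368, -0.0879, -0.0015]
tool_rot: [[-0.005, 1.0, -0.0], [1.0, 0.005, 0.0], [0.0, -0.0, -1.0]]
ft_force: [-0.2, -0.2, -0.8]
grip_width: 0.0855
gripper_force: 0.0
```

Emit:
drive_tool:
  offset:
    - [0, 0, 0.1]
    - [0, 0, 0.1]
    - [0, 0, 0]
    - [0, 0, 0]
    - [0, 0, 0]
    - [0, 0, 0]
    - [0, 0, 0]
    - [0, 0, 0]
    - [0, 0, 0]
    - [0, 0, 0]
  turn:
    - [0, 0, 0]
    - [0, 0, 0]
    - [0, 0, 0]
    - [0, 0, 0]
    - [0, 0, 0]
    - [0, 0, 0]
    - [0, 0, 0]
    - [0, 0, 0]
    - [0, 0, 0]
    - [0, 0, 0]
  hand: [1, 1, 1, 0.7, 0.7, 0.7, 0.7, 0.7, 0.7, 0.7]
  newtons: 40

```text
time_s: 8.2
position: [0.4367, -0.0878, -0.0095]
tool_rot: [[-0.005, 1.0, -0.0], [1.0, 0.005, 0.0], [0.0, -0.0, -1.0]]
ft_force: [0.3, 0.2, -0.4]
grip_width: 0.0598
gripper_force: 0.0
```

Emit:
drive_tool:
  offset:
    - [0, 0, 0.1]
    - [0, 0, 0.1]
    - [0, 0, 0]
    - [0, 0, 0]
    - [0, 0, 0]
    - [0, 0, 0]
    - [0, 0, 0]
    - [0, 0, 0]
    - [0, 0, 0]
    - [0, 0, 0]
  turn:
    - [0, 0, 0]
    - [0, 0, 0]
    - [0, 0, 0]
    - [0, 0, 0]
    - [0, 0, 0]
    - [0, 0, 0]
    - [0, 0, 0]
    - [0, 0, 0]
    - [0, 0, 0]
    - [0, 0, 0]
  hand: [0.7, 0.7, 0.7, 0, 0, 0, 0, 0, 0, 0]
  newtons: 50

```text
time_s: 9.45
position: [0.4367, -0.0878, -0.0174]
tool_rot: [[-0.005, 1.0, 0.0], [1.0, 0.005, -0.0], [-0.0, 0.0, -1.0]]
ft_force: [-1.3, -0.9, 5.7]
grip_width: 0.0508
gripper_force: 52.9
```

Gripped at about 51 mm, the carton's width. Now I'll lift it and heft.

Emit:
drive_tool:
  offset:
    - [0, 0, -0.2]
    - [0, 0, -0.4]
    - [0, 0, -0.4]
    - [0, 0, -0.2]
    - [0, 0, 0]
    - [0, 0, 0]
    - [0, 0, 0]
    - [0, 0, 0]
    - [0, 0, 0]
    - [0, 0, 0]
  turn:
    - [0, 0, 0]
    - [0, 0, 0]
    - [0, 0, 0]
    - [0, 0, 0]
    - [0, 0, 0]
    - [0, 0, 0]
    - [0, 0, 0]
    - [0, 0, 0]
    - [0, 0, 0]
    - [0, 0, 0]
  hand: [0, 0, 0, 0, 0, 0, 0, 0, 0, 0]

```text
time_s: 10.7
position: [0.4367, -0.0878, 0.0305]
tool_rot: [[-0.005, 1.0, -0.0], [1.0, 0.005, 0.0], [0.0, -0.0, -1.0]]
ft_force: [0.1, -0.2, -2.3]
grip_width: 0.0512
gripper_force: 52.5
```

Run:
```python
from h import *
heft();s=observe();print(s['position'],s['grip_width'])
```

```text
force [ 0.07 -0.07 -2.36] [0.49 0.52 0.56] 11.1
[ 0.43671024 -0.08781688  0.03053116] 0.05150425469480147
```

It weighs about 2.2 N, so carton A (0.2 kg) is the lightest. I'll carry it to a viewpoint just in front of the stand.

Run:
```python
from h import *
go((.652,.02,.15),86.7,9)
```

```text
[0.3, 0.6, -0.33],[0.3, 0.6, -0.33],[0.3, 0.6, -0.33],[0.31, 0.59, -0.33],[0.31, 0.59, -0.33],[0.32, 0.59, -0.33],[0.32, 0.59, -0.33],[0.33, 0.58, -0.33],[0.33, 0.58, -0.33],turn z 0.066 from [ 0.4367 -0.0878  0.0305] 90.3 tilt [-0.  0.]
```

Emit:
drive_tool:
  offset:
    - [0.3, 0.6, -0.33]
    - [0.3, 0.6, -0.33]
    - [0.3, 0.6, -0.33]
    - [0.31, 0.59, -0.33]
    - [0.31, 0.59, -0.33]
    - [0.32, 0.59, -0.33]
    - [0.32, 0.59, -0.33]
    - [0.33, 0.58, -0.33]
    - [0.33, 0.58, -0.33]
    - [0, 0, 0]
  turn:
    - [0, 0, 0.07]
    - [0, 0, 0.07]
    - [0, 0, 0.07]
    - [0, 0, 0.07]
    - [0, 0, 0.07]
    - [0, 0, 0.07]
    - [0, 0, 0.07]
    - [0, 0, 0.07]
    - [0, 0, 0.07]
    - [0, 0, 0]
  hand: [0, 0, 0, 0, 0, 0, 0, 0, 0, 0]

```text
time_s: 12.35
position: [0.6533, 0.0204, 0.1495]
tool_rot: [[0.06, 0.998, 0.001], [0.998, -0.06, -0.0], [-0.0, 0.001, -1.0]]
ft_force: [-0.7, 0.2, -1.9]
grip_width: 0.0509
gripper_force: 53.0
```

Run:
```python
from h import *
a=get_image('wrist');s=observe();print(s['position'],s['tool_rot'][0][0],s['ft_force'],s['grip_width'],s['time_s'])
cv2.imwrite('pics/w4.png',cv2.resize(a[0:300,106:406],(600,600),interpolation=cv2.INTER_CUBIC))
```

```text
[0.65219518 0.01995686 0.14875597] 0.060483655491576874 [-0.75637444 -1.17947163 -3.29156872] 0.051065022037091984 12.4
```

View pics/w4.png

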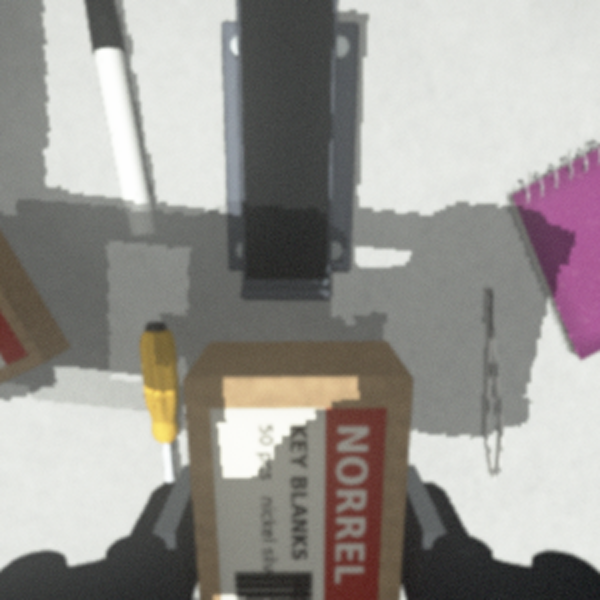

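The stand's ledge runs straight up the picture. In the crop, the near lip's outer corners are at about (243,298) and (330,298), and the sides at row 0 are at about (240,335). The carton sits level in the grip.

Run:
```python
from h import *
ci=camera_info('wrist')
f=lambda p:np.array(p)/2+[106,0]-.25
e=cast(ci,f([(243,298),(330,299)]),.096);s=cast(ci,f([(240,4),(335,4),(242.5,200),(332,200)]),.09)
c=cast(ci,f([(187,379),(412,379)]),.1487+.0174+.036)
print('lip',e.round(4),np.linalg.norm(e[1]-e[0]));print('sides',s.round(4));print('carton top far corners',c.round(4))
m0,m1=s[:2].mean(0),s[2:].mean(0);d=(m0-m1)[:2];d/=np.linalg.norm(d);print('yaw',np.degrees(np.arctan2(d[1],d[0])))
yaw=86.6;u=np.array([np.cos(np.radians(yaw)),np.sin(np.radians(yaw))])
cen=e.mean(0)[:2]+u*.065;print('centre',cen)
n=np.array([u[1],-u[0]]);print('offset across, of sides/carton',[(q[:2]-cen)@n for q in(m0,m1)])
p=np.array(observe()['position'])[:2];cc=c.mean(0)[:2]-u*.0425;print('carton c rel TCP',cc-p)
go((cen[0]-(cc-p)[0],cen[1]-(cc-p)[1],.12),86.6,7)
```

```text
lip [[0.631  0.0668 0.096 ]
 [0.6666 0.0642 0.096 ]] 0.03571175711120946
sides [[0.6389 0.1718 0.09  ]
 [0.6732 0.1697 0.09  ]
 [0.6337 0.1049 0.09  ]
 [0.6694 0.1027 0.09  ]]
carton top far corners [[0.6289 0.0645 0.2021]
 [0.6789 0.0615 0.2021]]
yaw 86.11321204439484
centre [0.65266419 0.13039484]
offset across, of sides/carton [np.float64(0.0010213335481406593), np.float64(0.0004515074705485437)]
carton c rel TCP [-0.00081038  0.00057442]
[0.39, -0.02, 0.1],[0.39, -0.02, 0.1],[0.39, -0.02, 0.1],[0.39, -0.02, 0.1],[0.39, -0.02, 0.1],[0.39, -0.02, 0.1],[0.39, -0.02, 0.1],turn z -0.002 from [0.6522 0.02   0.1488] 86.5 tilt [-0.0007 -0.    ]
```

Emit:
drive_tool:
  offset:
    - [0.39, -0.02, 0.1]
    - [0.39, -0.02, 0.1]
    - [0.39, -0.02, 0.1]
    - [0.39, -0.02, 0.1]
    - [0.39, -0.02, 0.1]
    - [0.39, -0.02, 0.1]
    - [0.39, -0.02, 0.1]
    - [0, 0, 0]
    - [0, 0, 0.4]
    - [0, 0, 0.4]
  turn:
    - [0, 0, 0]
    - [0, 0, 0]
    - [0, 0, 0]
    - [0, 0, 0]
    - [0, 0, 0]
    - [0, 0, 0]
    - [0, 0, 0]
    - [0, 0, 0]
    - [0, 0, 0]
    - [0, 0, 0]
  hand: [0, 0, 0, 0, 0, 0, 0, 0, 0, 0]

```text
time_s: 13.65
position: [0.6532, 0.1284, 0.0879]
tool_rot: [[0.062, 0.998, -0.001], [0.998, -0.062, -0.0], [-0.0, -0.001, -1.0]]
ft_force: [0.2, 0.2, -2.2]
grip_width: 0.0511
gripper_force: 53.0
```

Emit:
drive_tool:
  offset:
    - [0, 0, 0.1]
    - [0, 0, 0.1]
    - [0, 0, 0.05]
    - [0, 0, 0.05]
    - [0, 0, 0]
    - [0, 0, 0]
    - [0, 0, 0]
    - [0, 0, 0]
    - [0, 0, 0]
    - [0, 0, 0]
  turn:
    - [0, 0, 0]
    - [0, 0, 0]
    - [0, 0, 0]
    - [0, 0, 0]
    - [0, 0, 0]
    - [0, 0, 0]
    - [0, 0, 0]
    - [0, 0, 0]
    - [0, 0, 0]
    - [0, 0, 0]
  hand: [0, 0, 0, 0, 0, 0, 0, 0, 0, 0]

```text
time_s: 14.9
position: [0.6534, 0.1291, 0.0773]
tool_rot: [[0.061, 0.998, 0.0], [0.998, -0.061, -0.0], [-0.0, 0.0, -1.0]]
ft_force: [-0.3, -0.6, -1.4]
grip_width: 0.0512
gripper_force: 52.9
```

Emit:
drive_tool:
  offset:
    - [0, 0, 0.05]
    - [0, 0, 0.05]
    - [0, 0, 0.02]
    - [0, 0, 0]
    - [0, 0, 0]
    - [0, 0, 0]
    - [0, 0, 0]
    - [0, 0, 0]
    - [0, 0, 0]
    - [0, 0, 0]
  turn:
    - [0, 0, 0]
    - [0, 0, 0]
    - [0, 0, 0]
    - [0, 0, 0]
    - [0, 0, 0]
    - [0, 0, 0]
    - [0, 0, 0]
    - [0, 0, 0]
    - [0, 0, 0]
    - [0, 0, 0]
  hand: [0, 0, 0, 0, 0, 0, 0, 0, 0, 0]

```text
time_s: 16.15
position: [0.6533, 0.1291, 0.0727]
tool_rot: [[0.061, 0.998, 0.0], [0.998, -0.061, -0.0], [-0.0, 0.0, -1.0]]
ft_force: [-2.7, -0.3, 2.8]
grip_width: 0.0517
gripper_force: 53.4
```

In contact with the ledge, so I'll release it.

Emit:
drive_tool:
  offset:
    - [0, 0, 0]
    - [0, 0, 0]
    - [0, 0, 0]
    - [0, 0, 0]
    - [0, 0, 0]
    - [0, 0, -0.2]
    - [0, 0, -0.6]
    - [0, 0, -0.8]
    - [0, 0, -0.8]
    - [0, 0, -0.4]
  turn:
    - [0, 0, 0]
    - [0, 0, 0]
    - [0, 0, 0]
    - [0, 0, 0]
    - [0, 0, 0]
    - [0, 0, 0]
    - [0, 0, 0]
    - [0, 0, 0]
    - [0, 0, 0]
    - [0, 0, 0]
  hand: [0.7, 0.8, 1, 1, 1, 1, 1, 1, 1, 1]

```text
time_s: 17.4
position: [0.6539, 0.1291, 0.1873]
tool_rot: [[0.061, 0.998, 0.004], [0.998, -0.061, 0.0], [0.0, 0.004, -1.0]]
ft_force: [-0.5, -0.9, 0.3]
grip_width: 0.0854
gripper_force: 0.0
```

Run:
```python
from h import *
w=get_image('wrist');a=get_image('side')[140:340,140:340];cv2.imwrite('pics/p5.png',np.hstack([cv2.resize(w[60:310,131:381],(400,400)),cv2.resize(a,(400,400),interpolation=cv2.INTER_CUBIC)]))
ci=camera_info('wrist');c=np.array([.6534,.1291]);yaw=np.radians(86.6);u=np.array([np.cos(yaw),np.sin(yaw)]);n=np.array([u[1],-u[0]])
print(((proj(ci,[(*(c+i*.026*n+j*.0425*u),.126) for i in(-1,1) for j in(-1,1)])-[131,60])*1.6).round(0).tolist())
# next: B
go((.4753+.04,.0609+.03,.12),109.8,9)
```

```text
[[155.0, 289.0], [150.0, 146.0], [243.0, 288.0], [247.0, 145.0]]
[-0.13, -0.38, 0.19],[-0.11, -0.38, 0.19],[-0.09, -0.39, 0.19],[-0.08, -0.39, 0.19],[-0.06, -0.4, 0.19],[-0.04, -0.4, 0.19],[-0.02, -0.4, 0.19],[-0.01, -0.4, 0.19],[0.01, -0.4, 0.19],turn z -0.432 from [0.6541 0.1291 0.1872] 86.5 tilt [0.0046 0.0001]
```

View pics/p5.png

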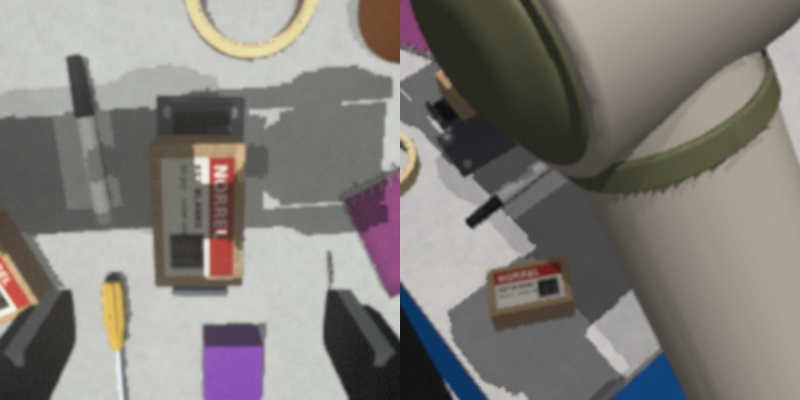

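The carton lies square and level on the ledge, as predicted (crop about (150–246, 138–285)). Carton B is next.

Run:
```python
from h import *
go((.4753,.0609,.1),109.8,10)
```

```text
[-0.2, -0.44, 0.22],[-0.18, -0.44, 0.22],[-0.16, -0.45, 0.22],[-0.14, -0.46, 0.22],[-0.12, -0.46, 0.22],[-0.11, -0.47, 0.22],[-0.09, -0.47, 0.22],[-0.07, -0.47, 0.22],[-0.05, -0.48, 0.22],[-0.03, -0.48, 0.22],
turn z -0.388 from [0.6541 0.1291 0.1872] 86.5 tilt [0.0046 0.0001]
```

Emit:
drive_tool:
  offset:
    - [-0.2, -0.44, 0.22]
    - [-0.18, -0.44, 0.22]
    - [-0.16, -0.45, 0.22]
    - [-0.14, -0.46, 0.22]
    - [-0.12, -0.46, 0.22]
    - [-0.11, -0.47, 0.22]
    - [-0.09, -0.47, 0.22]
    - [-0.07, -0.47, 0.22]
    - [-0.05, -0.48, 0.22]
    - [-0.03, -0.48, 0.22]
  turn:
    - [0, 0, -0.39]
    - [0, 0, -0.39]
    - [0, 0, -0.39]
    - [0, 0, -0.39]
    - [0, 0, -0.39]
    - [0, 0, -0.39]
    - [0, 0, -0.39]
    - [0, 0, -0.39]
    - [0, 0, -0.39]
    - [0, 0, -0.39]
  hand: [1, 1, 1, 1, 1, 1, 1, 1, 1, 1]

```text
time_s: 18.75
position: [0.4734, 0.0602, 0.0958]
tool_rot: [[-0.341, 0.94, -0.001], [0.94, 0.341, 0.0], [0.0, -0.001, -1.0]]
ft_force: [-0.0, 0.2, -0.9]
grip_width: 0.0856
gripper_force: 0.0
```

Run:
```python
from h import *
w=get_image('wrist');s=observe();print(s['position'],np.array(s['tool_rot']).round(4).tolist())
b=w[90:300,190:330].astype(int);m=((b[...,2]-b[...,0])>25).astype('uint8')  # brown/red
m=cv2.morphologyEx(m,cv2.MORPH_CLOSE,np.ones((25,25)));n,l,st,_=cv2.connectedComponentsWithStats(m)
k=1+np.argmax(st[1:,4]);c=cv2.findContours((l==k).astype('uint8'),0,1)[0][0]
r=cv2.minAreaRect(c);bx=cv2.boxPoints(r)+[190,90];print(bx.round(0).tolist());print(rect(cast(camera_info('wrist'),bx,.036)))
```

```text
[0.47079223 0.05996207 0.0947339 ] [[-0.343, 0.9393, -0.0046], [0.9393, 0.343, 0.0002], [0.0018, -0.0043, -1.0]]
[[229.0, 149.0], [286.0, 148.0], [288.0, 240.0], [231.0, 241.0]]
(array([0.4718, 0.0628, 0.036 ]), array([48., 86., 54., 87.]), np.float64(-68.5))
```

Emit:
drive_tool:
  offset:
    - [0.07, 0, 0.5]
    - [0, 0, 0.7]
    - [0, 0, 0.7]
    - [0, 0, 0.5]
    - [0, 0, 0.3]
    - [0, 0, 0.1]
    - [0, 0, 0]
    - [0, 0, 0]
    - [0, 0, 0]
    - [0, 0, 0]
  turn:
    - [0, 0, -0.2]
    - [0, 0, 0]
    - [0, 0, 0]
    - [0, 0, 0]
    - [0, 0, 0]
    - [0, 0, 0]
    - [0, 0, 0]
    - [0, 0, 0]
    - [0, 0, 0]
    - [0, 0, 0]
  hand: [1, 1, 1, 1, 1, 1, 0, 0, 0, 0]
  newtons: 70

```text
time_s: 20.05
position: [0.4746, 0.063, -0.0143]
tool_rot: [[-0.36, 0.933, 0.003], [0.933, 0.36, -0.0], [-0.001, 0.003, -1.0]]
ft_force: [1.3, 0.2, 6.2]
grip_width: 0.0507
gripper_force: 74.3
```

Emit:
drive_tool:
  offset:
    - [0, 0, 0]
    - [0, 0, 0]
    - [0, 0, -0.2]
    - [0, 0, -0.4]
    - [0, 0, -0.3]
    - [0, 0, -0.1]
    - [0, 0, 0]
    - [0, 0, 0]
    - [0, 0, 0]
    - [0, 0, 0]
  turn:
    - [0, 0, 0]
    - [0, 0, 0]
    - [0, 0, 0]
    - [0, 0, 0]
    - [0, 0, 0]
    - [0, 0, 0]
    - [0, 0, 0]
    - [0, 0, 0]
    - [0, 0, 0]
    - [0, 0, 0]
  hand: [0, 0, 0, 0, 0, 0, 0, 0, 0, 0]

```text
time_s: 21.3
position: [0.4734, 0.063, 0.0243]
tool_rot: [[-0.36, 0.933, -0.0], [0.933, 0.36, 0.0], [0.0, -0.0, -1.0]]
ft_force: [-0.1, 0.4, -7.1]
grip_width: 0.0506
gripper_force: 75.2
```

Run:
```python
from h import *
heft();s=observe();print(s['position'],s['grip_width'])
```

```text
force [-0.03 -0.3  -7.04] [0.32 0.44 0.55] 21.7
[0.47345113 0.06298822 0.02452546] 0.05056811290389199
```

It weighs about 6.9 N, so carton B (0.75 kg) is the heaviest and C is the middle one. I'll lift B straight up and hold it there.

Emit:
drive_tool:
  offset:
    - [0, 0, -0.3]
    - [0, 0, -0.6]
    - [0, 0, -0.8]
    - [0, 0, -0.9]
    - [0, 0, -0.8]
    - [0, 0, -0.6]
    - [0, 0, -0.3]
    - [0, 0, -0.1]
    - [0, 0, 0]
    - [0, 0, 0]
  turn:
    - [0, 0, 0]
    - [0, 0, 0]
    - [0, 0, 0]
    - [0, 0, 0]
    - [0, 0, 0]
    - [0, 0, 0]
    - [0, 0, 0]
    - [0, 0, 0]
    - [0, 0, 0]
    - [0, 0, 0]
  hand: [0, 0, 0, 0, 0, 0, 0, 0, 0, 0]

```text
time_s: 22.95
position: [0.4731, 0.063, 0.1997]
tool_rot: [[-0.36, 0.933, -0.002], [0.933, 0.36, 0.0], [0.001, -0.002, -1.0]]
ft_force: [-1.0, 0.2, -7.0]
grip_width: 0.051
gripper_force: 75.3
```

Run:
```python
from h import *
heft(4);s=observe();print(s['position'],s['grip_width'],s['qvel'])
w=get_image('wrist')[20:320,96:416];a=get_image('scene')[120:270,120:300];cv2.imwrite('pics/end.png',np.hstack([w,cv2.resize(a,(360,300))]))
```

```text
force [-0.35  0.27 -7.25] [0.22 0.42 0.16] 23.15
[0.47334578 0.06298853 0.20015107] 0.05074606183094883 [ 0.0518522  -0.20128616 -0.16376452  0.06761488 -0.07728951 -0.02058614]
```

View pics/end.png

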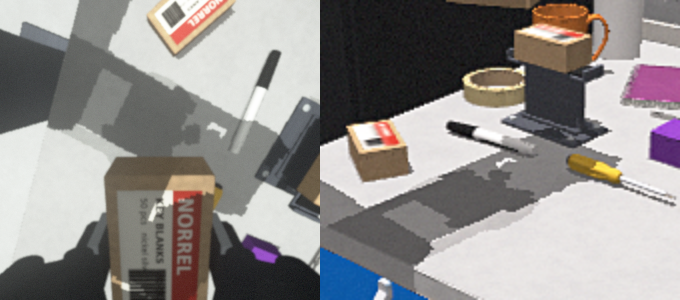

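The heavy carton is held level, the light one sits level on the stand, C is flat and untouched, and the pen and screwdriver haven't moved. I'm handing the job in.

```bash
python3 -c "
from rig import env
print(env.close_job())"
```

```text
the job is handed in; nothing more can be done
None
```

The job is handed in, with no verdict returned: carton A (about 2.2 N, lightest) is released on the stand, B (about 6.9 N, heaviest) is held level with its underside about 21 cm up, and C is untouched, flat on the worktop, and taken as the middle one without hefting.

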